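# Fetch the eraser from behind the crowd in the desk organiser

## Robot

A 6-joint arm with a two-finger parallel gripper is mounted at the origin on a cart in front of the work surface, level with it; the furniture and walls round the work are solid. World frame = base frame: x ahead of the robot, y to its left, z up, the work surface at z = 0. Lengths are in mm, angles in rad, forces in N, time in s.
With the tool pointing down it reaches from about 300 to 775 mm from the base axis. Payload 14.6 kg.
Tool frame: the origin (TCP) lies between the finger pads; the fingertips stand 17 mm ahead of it and the grasp point (between the pads) lies 2 mm behind it (manip.tip_reach is the distance from the TCP to the fingertips, in mm); z points along the fingers, y is the line along which they close (so a half turn about z gives the same grasp; the last joint's range is limited). The gripper opens to 94 mm and grips with 3 to 60 N. Pads are 16 mm wide; open, the fingers measure 119 mm over their backs; the gripper's body (75 mm by 177 mm) begins 78 mm behind the grasp point.
Start: joints at [-1.244, 0.3, 1.521, -0, 1.321, -0.067], TCP at [211.027, -507.894, 222.446] pointing down, gripper open.
Joint ranges: [-3.03, 3.03], [-0.79, 2.21], [0.23, 2.52], [-1.04, 4.18], [0, 3.07], [-2.55, 2.55]. Speed limits (rad/s): [2.22, 2.22, 2.57, 3.14, 3.14, 3.14].

## Interface

Orientations are given as [roll, pitch, yaw] about the fixed x, y, z axes, in that order (R = Rz(yaw) Ry(pitch) Rx(roll)).
In Python, from cell import manip, viewer gives the robot as it stands.
- The arm moves only by the tool apply_moves, never from a script. Its argument "moves" is a list of rows, each a list of 3 entries, a list of its own where there are three numbers: the shift along the tool's x, y, z each as a share of 0.25 m, from -1 to 1, then the turn, a rotation vector about the tool's x, y, z each as a share of pi rad, from -1 to 1, then the closure, from 0 (fully open) to 1 (shut). In form: [[[dx, dy, dz], [wx, wy, wz], grip], ...]. A call has 1 to 12 rows; each row is the pose to reach, as a shift and turn from the pose commanded when the call began, along the tool's axes at that moment, turning the shorter way round; what a row does not reach only later rows make up. A row lasts 1/12 s, in which the tool goes at most 41.7 mm and 7.16 degrees, less where a joint would pass 70% of its speed; a pose out of reach is approached as far as the arm can. A call with a number of a shift or a turn outside -1 to 1 is refused whole. A call with a gripper value outside its range is refused whole. The fingers move at their own pace and stop on an object; "squeeze" is the grip in N (left out, the last holds). Time passes only in rows, so rows that repeat a pose let the fingers close. It gives the time, the measured TCP pose, the force, the opening and the grip force at its end, in the units of the state.
- manip.read_state(): the state, without advancing time (a new reading comes with each control period).
- viewer.camera(name): name is "side" or "top"; returns the picture (420x560x3 uint8, blue, green, red); there is no depth.
- viewer.camera_info(name): a dict with "camera_matrix" (3x3 intrinsics, pixels), "k1" (the pictures are not rectified: a ray, as slopes to the right and down, at radius r is drawn at 1 + k1 r^2 times it, then the intrinsics apply), "R" (3x3) and "t" (3): a world point X has camera coordinates R X + t. Camera axes: x right, y down, z forward; pixel columns grow to the right and rows downward; lengths in mm; the calibration is good to about 2 mm. A picture is of the moment at which its call begins. camera_info takes no time and is no camera call.
- manip.sign_off(): hands the job in; it is judged then, once.
The state is a dict: "clock": time; "joints": joint angles; "qd": joint speeds; "effort": joint torques, N m; "eef_pos": TCP position; "eef_rot": TCP orientation; "wrist_force": force on the tool from outside, world axes, zero at the start; "moment": the same for the moment, N m; "finger_gap": finger opening in mm; "finger_force": force on a finger pad.
Only numpy, scipy, OpenCV 4.12 (cv2) and the standard library are available. Lean on these libraries where they do the work, as an engineer would, in place of code of your own. Each camera call takes 0.05 s, during which the arm holds its last target. There are 200 camera calls.

## Task

The eraser sits boxed in among the glue stick, the tablet bottle and the round tin on the wooden organiser board. Stand all three upright in the blue side tray first, then lay the eraser flat in the middle of the notebook cover, and only then stand each of the three back upright on the very spot of the board where it stood at the start. Let go of everything at the end and leave the sticky notes and the masking tape where they are.

Things in the scene. Friction and masses are not known exactly. Their poses are not given: they have to be found in the camera images.
- glue_stick: Glue stick with a red cap and cream barrel, standing upright: 27 mm diameter, 94 mm tall, about 35 g. Origin at the centre of its underside, z up its axis. Starts on one of the board's three felt spots.
- tablet_bottle: Orange tablet bottle with a white cap, standing upright: 44 mm diameter, 83 mm tall, about 50 g. Origin at the centre of its underside, z up its axis. Starts on one of the board's three felt spots.
- clip_tin: Round green and tan tin with a closed top, standing upright: 57 mm diameter, 72 mm tall, 0.18 kg (a like tin on the raised black shelf is no part of this). Origin at the centre of its underside, z up its axis. Starts on one of the board's three felt spots.
- eraser_block: White eraser block, 26 (own x) x 42 (own y) x 12 (z) mm, lying flat in the middle of the board, between the three standing things; 15 g. Origin at the centre of its underside. There its 42 mm length runs front to back, so it can be gripped across its 26 mm from left and right once the things beside it are gone.
- organiser: Fixed flat organiser board of light wood, 164 (own x) x 176 (own y) mm, top 6 mm above the desk; along its back edge a ledge 6 mm thick, 26 mm high from the desk. Origin at the centre of its underside; x points away from the robot. Flat round grey felt spots for the three things at (x, y) = (-42, 0), (30, 54), (30, -54) mm; which stands where changes. Eraser on a felt patch at (22, 0).
- side_tray: Fixed shallow blue metal tray with a black liner, 200 (own x) x 120 (own y) x 14 mm high, walls 3 mm, inner floor 3 mm above the desk; origin at the centre of its underside, x away from the robot. Empty at the start; the place to stand the three things meanwhile.
- notebook: Fixed closed dark notebook, 178 (own x) x 132 (own y) mm, the cover 11 mm above the desk; origin at the centre of its underside; where the eraser goes.
- sticky_notes: Yellow pad of sticky notes, 76 x 76 x 12 mm, loose at the back of the desk; leave it alone. Origin at the centre of its underside.
- masking_tape: Roll of beige masking tape lying flat, 100 mm across, 25 mm high, loose at the back of the desk; leave it alone. Origin at its underside.

How it is judged:
By the outcome, as a careful person would: the job done as asked, in the order asked, and still so for the second after the job is handed in, with the robot touching nothing.
It also fails if it takes over 136 s, if anything falls off the work surface, if the arm or the gripper's body presses on something with over 40 N, if the wrist force passes 120 N, or if a joint passes its speed limit or range.

## Working session

There is one attempt and no reset: what is moved stays moved. The work goes in short steps, Python scripts to look and compute and a tool call to move; the robot and the scene stay as the last step left them, time stands still between calls to the robot, and variables do not carry over. Pictures are saved under pics/ and viewed, at most 14 in all, crops included, and the job is handed in when it is done.

Besides the shell and the picture viewer there is one more tool, called after "Emit:" by a JSON object that holds its "fn" and its "kwargs", one argument or row to a line. apply_moves: Moves the arm, as the interface text tells. Shift numbers are shares of 0.25 m and turn numbers shares of pi rad, none past 1 either way. Its arguments: {"type":"object","properties":{"moves":{"type":"array"},"squeeze":{"type":"number"}},"required":["moves"]}

```bash
mkdir -p pics
cat > h.py <<'E'
import numpy as np, cv2
from cell import manip, viewer
def ray(name,u,v):
    c=viewer.camera_info(name); K=np.array(c["camera_matrix"]);R=np.array(c["R"]);t=np.array(c["t"])
    d=np.array([(u-K[0,2])/K[0,0],(v-K[1,2])/K[1,1]]); p=d.copy()
    for _ in range(20): p=d/(1+c["k1"]*(p@p))
    return -R.T@t, R.T@np.array([p[0],p[1],1])
def onz(name,u,v,z):
    o,d=ray(name,u,v); return (o+d*(z-o[2])/d[2]).round(1)
def proj(name,X):
    c=viewer.camera_info(name); K=np.array(c["camera_matrix"]);p=np.array(c["R"])@np.array(X,float)+np.array(c["t"])
    s=p[:2]/p[2]; s=s*(1+c["k1"]*(s@s)); return (K[:2,:2]@s+K[:2,2]).round(1)
E
python3 - <<'E'
from h import *
for n in("top","side"):
    cv2.imwrite(f"pics/{n}0.png",viewer.camera(n)); c=viewer.camera_info(n); print(n,c)
print(manip.read_state())
E
```

```text
top {'camera_matrix': array([[427.61558122,   0.        , 284.71189275],
       [  0.        , 427.61558122, 209.37770039],
       [  0.        ,   0.        ,   1.        ]]), 'k1': -0.058419913987790825, 'R': array([[-0.02546398, -0.99950664,  0.0183864 ],
       [-0.99830077,  0.02446034, -0.0528891 ],
       [ 0.05241327, -0.01970192, -0.99843111]]), 't': array([156.77545153, 571.15744594, 980.53071488])}
side {'camera_matrix': array([[432.83051663,   0.        , 280.48231287],
       [  0.        , 432.83051663, 214.33102797],
       [  0.        ,   0.        ,   1.        ]]), 'k1': 0.005282779800889045, 'R': array([[-0.97558581, -0.21906886, -0.01552953],
       [-0.09711964,  0.49376467, -0.86415521],
       [ 0.19697743, -0.84154934, -0.50298569]]), 't': array([612.21752922,  12.79020538, 956.42855016])}
{'clock': 0.1, 'joints': array([-1.24359530e+00,  3.00423877e-01,  1.52150397e+00, -4.20717737e-05,
        1.32070406e+00, -6.65868290e-02]), 'qd': array([-0.00043685, -0.00067265, -0.00147245, -0.00043051,  0.00025874,
       -0.00054702]), 'effort': array([ 6.03462704e-04, -5.32650483e+01, -3.53286517e+01,  7.09840260e-02,
        2.34751002e-02, -7.21337938e-05]), 'eef_pos': array([ 210.95444365, -507.70337959,  221.94484295]), 'eef_rot': array([-3.14055299e+00, -2.84877988e-05,  3.93798275e-01]), 'wrist_force': array([-0.02486182, -0.00684646,  0.0189787 ]), 'moment': array([ 0.00033393, -0.01912389, -0.01312461]), 'finger_force': 0.0, 'finger_gap': 93.90132772145117}
```

View pics/top0.png

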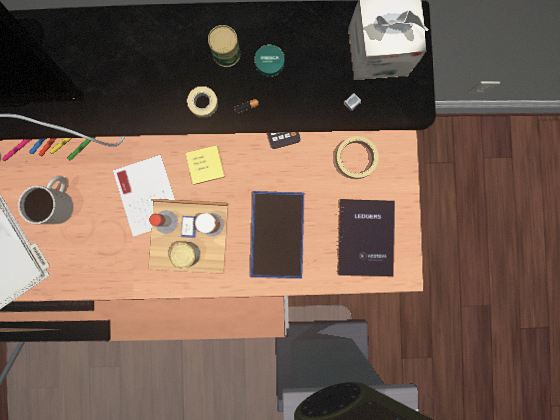

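View pics/side0.png

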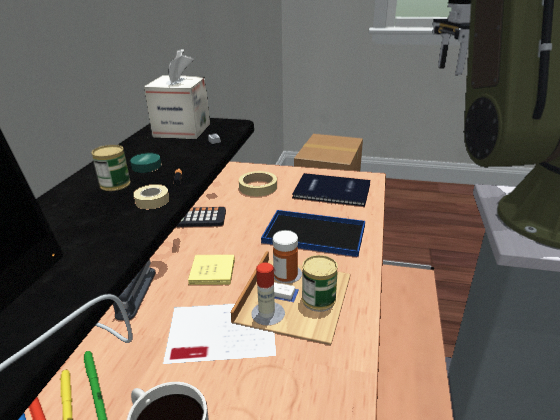

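The top view shows the glue stick at (157,220), the bottle cap at (207,223), the tin at (184,254), the eraser at (188,226), the tray centre at (277,234) and the notebook at (366,237). The side view agrees: the glue stick is on the left spot, the bottle on the right and the tin in front.

Run:
```python
from h import *
im=cv2.imread("pics/top0.png"); hsv=cv2.cvtColor(im,cv2.COLOR_BGR2HSV)
def box(mask,u0,u1,v0,v1):
    m=np.zeros_like(mask); m[v0:v1,u0:u1]=mask[v0:v1,u0:u1]
    cs,_=cv2.findContours(m,cv2.RETR_EXTERNAL,cv2.CHAIN_APPROX_NONE); c=max(cs,key=cv2.contourArea); return c
def rect(name,c,z,):
    P=np.array([onz("top",*p[0],z)[:2] for p in c],np.float32)
    print(name,cv2.minAreaRect(P))
rect("tray",box(cv2.inRange(hsv,(100,80,50),(130,255,255)),240,315,180,290),14)
rect("note",box(cv2.inRange(hsv,(0,0,0),(180,255,110)),328,405,190,285),11)
rect("board",box(255-cv2.inRange(hsv,(0,90,0),(11,255,255)),142,236,195,280),6)
rect("redcap",box(cv2.inRange(hsv,(0,150,80),(6,255,255))|cv2.inRange(hsv,(172,150,80),(180,255,255)),145,180,205,240),94)
rect("whitecap",box(cv2.inRange(hsv,(0,0,200),(180,50,255)),196,225,205,240),83)
print([onz("top",*p) for p in ((157,219,94),(205,222.5,83),(182,255,72),(188,226,18))])
cr=lambda im,a,b,c,d,s:cv2.resize(im[c:d,a:b],None,fx=s,fy=s,interpolation=cv2.INTER_CUBIC)
cv2.imwrite("pics/c0.png",cr(im,140,240,195,280,7))
```

```text
tray ((516.353515625, 123.22136688232422), (42.38987350463867, 197.0870361328125), 87.85655975341797)
note ((505.65838623046875, -45.109046936035156), (129.6470489501953, 176.7591094970703), 87.51050567626953)
board ((516.7529296875, 369.2232971191406), (219.2484588623047, 196.12274169921875), 88.67237091064453)
redcap ((556.9238891601562, 422.3750305175781), (23.656450271606445, 21.401151657104492), 88.66729736328125)
whitecap ((547.1171875, 316.3996887207031), (38.91086959838867, 41.03871154785156), 89.10476684570312)
[array([556.8, 417.1,  94. ]), array([547.1, 316.4,  83. ]), array([478. , 369.5,  72. ]), array([541.7, 366.7,  18. ])]
```

View pics/c0.png

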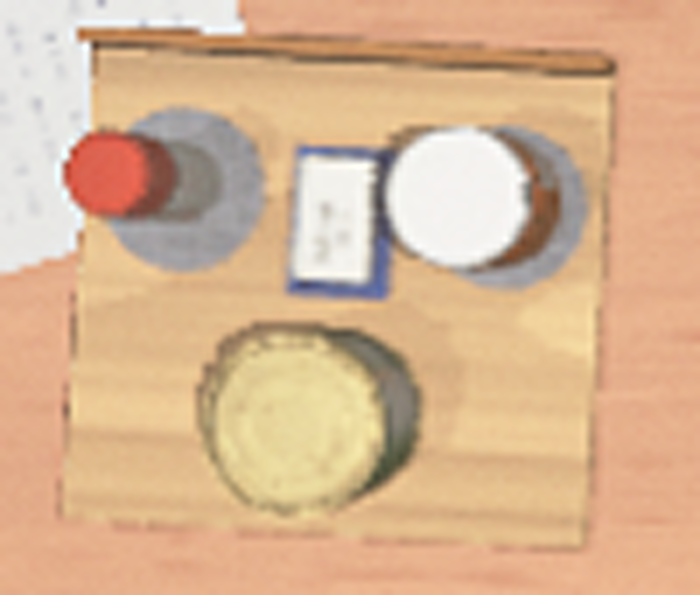

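The crop shows the board: glue cap at crop (107,172), left felt spot (183,188), bottle cap (458,197), right felt spot about (507,207), tin top (298,418), eraser (338,217), and front board corners (62,518) and (583,547).

Run:
```python
from h import *
f=lambda x,y,z:onz("top",140+(x+.5)/7-.5,195+(y+.5)/7-.5,z)
P={}
for n,a in dict(glue=(107,172,94),feltL=(183,188,6),bottle=(458,197,83),feltR=(507,207,6),tin=(298,418,72),er=(338,217,18),FL=(62,518,6),FR=(583,547,6),BL=(80,33,26),BR=(614,62,26)).items():
    P[n]=f(*a); print(n,P[n])
s=lambda a,b:np.degrees(np.arctan2(*(P[b]-P[a])[:2])) 
print("board yaw (of -y axis)",[np.degrees(np.arctan2(*(P[a]-P[b])[[0,1]])) for a,b in(("FL","FR"),("BL","BR"),("feltL","feltR"))])
mid=(P["feltL"]+P["feltR"])/2; d=(P["feltL"]-P["feltR"])[:2]; print(np.linalg.norm(d)); d/=np.linalg.norm(d); x=np.array([d[1],-d[0]])
# fit origin from all
o1=mid[:2]-30*x; o2=(P["FL"]+P["FR"])[:2]/2+82*x; o3=P["tin"][:2]+42*x;o4=P["er"][:2]-22*x;o5=(P["BL"]+P["BR"])[:2]/2-82*x
print(x,o1,o2,o3,o4,o5)
# side check: tops
im=cv2.imread("pics/side0.png"); 
for n,z in(("glue",94),("bottle",83),("tin",72)): print(n,proj("side",[*P[n][:2],z]),proj("side",[*P[n][:2],6]))
for (a,b) in [(250,192),(302,192),(301,277),(250,277)]: print(onz("top",a,b,14))
for (a,b) in [(339,199),(394,200),(393,276),(338,275)]: print(onz("top",a,b,11))
cv2.imwrite("pics/s0.png",cv2.resize(im[200:345,220:380],None,fx=4,fy=4,interpolation=cv2.INTER_CUBIC))
```

```text
glue [556.6 421.7  94. ]
feltL [553.9 421.2   6. ]
bottle [546.7 316.4  83. ]
feltR [544.9 313.    6. ]
tin [479.5 369.2  72. ]
er [542.7 367.   18. ]
FL [445.1 463.2   6. ]
FR [431.4 289.8   6. ]
BL [605.  449.5  26. ]
BR [591.1 274.1  26. ]
board yaw (of -y axis) [np.float64(4.517445060534712), np.float64(4.531074079619223), np.float64(4.75487684766879)]
108.57366163117092
[ 0.99655845 -0.08289303] [519.50324649 369.58679096] [519.96779294 369.70277138] [521.35545492 365.71849266] [520.77571409 368.8236467 ] [516.33220706 368.59722862]
glue [264.4 270.2] [266.3 313.2]
bottle [285.2 239.6] [285.6 274.6]
tin [318.9 267.4] [317.7 298.5]
[617.3 222.2  14. ]
[614.4 101.1  14. ]
[417.6 108.8  14. ]
[420.8 226.5  14. ]
[596.3  14.7  11. ]
[ 590.8 -115.4   11. ]
[ 413.1 -106.5   11. ]
[419.4  22.5  11. ]
```

View pics/s0.png

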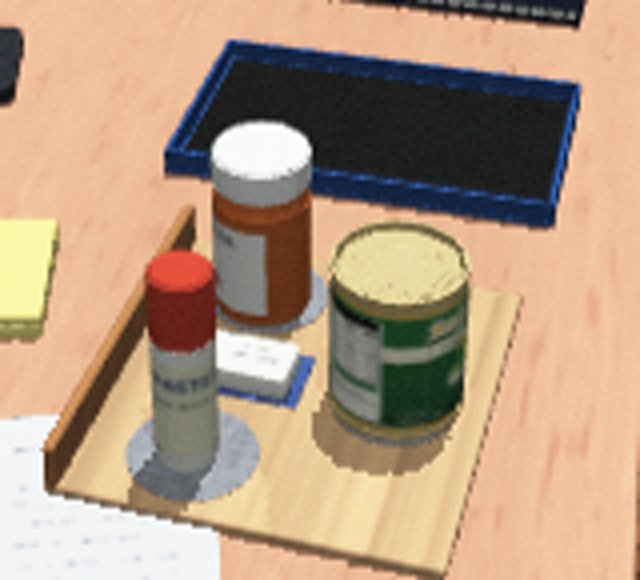

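The side view agrees with the top-view fixes to about 2 px. The board origin is about (519,369) with yaw about −0.08. Next is a helper that turns a target into move numbers.

```bash
cat >> h.py <<'E'
from scipy.spatial.transform import Rotation as Ro
def to(*targets):
    """targets (x,y,z,yaw), tool down: print shift/turn shares from the present pose"""
    s=manip.read_state(); R0=Ro.from_euler("xyz",s["eef_rot"])
    print("t",round(s["clock"],1),"at",np.round(s["eef_pos"],1),np.round(s["eef_rot"],3),"gap",round(s["finger_gap"],1))
    for x,y,z,w in targets:
        d=R0.inv().apply(np.array([x,y,z])-s["eef_pos"])/250
        r=(R0.inv()*Ro.from_euler("xyz",[np.pi,0,w])).as_rotvec()/np.pi
        print((x,y,z),d.round(4),r.round(4))
E
python3 -c "
from h import *
to((380,-340,222,-.08))
print(onz('top',200,133,0))"
```

```text
t 0.1 at [ 211.  -507.7  221.9] [-3.141 -0.     0.394] gap 93.9
(380, -340, 222) [ 8.818e-01 -3.600e-01  2.000e-04] [-3.000e-04  1.000e-04  1.508e-01]
[762.6 339.2   0. ]
```

Emit:
{"fn": "apply_moves", "kwargs": {
  "moves": [
    [[0.88,-0.36,0],[0,0,0.151],0],
    [[0.88,-0.36,0],[0,0,0.151],0],
    [[0.88,-0.36,0],[0,0,0.151],0],
    [[0.88,-0.36,0],[0,0,0.151],0],
    [[0.88,-0.36,0],[0,0,0.151],0],
    [[0.88,-0.36,0],[0,0,0.151],0],
    [[0.88,-0.36,0],[0,0,0.151],0],
    [[0.88,-0.36,0],[0,0,0.151],0],
    [[0.88,-0.36,0],[0,0,0.151],0]
  ],
  "squeeze": 15
}}

```text
clock: 0.85
eef_pos: [379.4, -340.5, 222.2]
eef_rot: [-3.141, 0.0, -0.08]
wrist_force: [0.3, -0.0, 0.2]
finger_gap: 93.8
finger_force: 0.0
```

Emit:
{"fn": "apply_moves", "kwargs": {
  "moves": [
    [[0.3,-0.98,0],[0,0,0],0],
    [[0.3,-0.98,0],[0,0,0],0],
    [[0.3,-0.98,0],[0,0,0],0],
    [[0.3,-0.98,0],[0,0,0],0],
    [[0.3,-0.98,0],[0,0,0],0],
    [[0.3,-0.98,0],[0,0,0],0],
    [[0.3,-0.98,0],[0,0,0],0],
    [[0.3,-0.98,0],[0,0,0],0]
  ]
}}

```text
clock: 1.52
eef_pos: [474.3, -101.7, 222.3]
eef_rot: [-3.142, 0.0, -0.079]
wrist_force: [-0.4, -0.0, -0.5]
finger_gap: 94.1
finger_force: 0.0
```

Emit:
{"fn": "apply_moves", "kwargs": {
  "moves": [
    [[0,-0.98,0],[0,0,0],0],
    [[0,-0.98,0],[0,0,0],0],
    [[0,-0.98,0],[0,0,0],0],
    [[0,-0.98,0],[0,0,0],0],
    [[0,-0.98,0],[0,0,0],0],
    [[0,-0.98,0],[0,0,0],0],
    [[0,-0.98,0],[0,0,0],0],
    [[0,-0.98,0],[0,0,0],0]
  ]
}}

```text
clock: 2.18
eef_pos: [494.2, 141.1, 222.1]
eef_rot: [3.141, 0.001, -0.08]
wrist_force: [0.3, -1.1, 0.4]
finger_gap: 94.0
finger_force: 0.0
```

```bash
python3 -c "
from h import *
to((478.5,371,160,-.08))"
```

```text
t 2.2 at [494.2 141.1 222.1] [ 3.141e+00  1.000e-03 -8.000e-02] gap 94.0
(478.5, 371, 160) [-0.1361 -0.9119  0.2479] [ 0.0002  0.0002 -0.0001]
```

Emit:
{"fn": "apply_moves", "kwargs": {
  "moves": [
    [[-0.136,-0.912,0.1],[0,0,0],0],
    [[-0.136,-0.912,0.1],[0,0,0],0],
    [[-0.136,-0.912,0.1],[0,0,0],0],
    [[-0.136,-0.912,0.1],[0,0,0],0],
    [[-0.136,-0.912,0.1],[0,0,0],0],
    [[-0.136,-0.912,0.1],[0,0,0],0],
    [[-0.136,-0.912,0.248],[0,0,0],0],
    [[-0.136,-0.912,0.248],[0,0,0],0],
    [[-0.136,-0.912,0.248],[0,0,0],0]
  ]
}}

```text
clock: 2.93
eef_pos: [479.0, 369.2, 159.3]
eef_rot: [3.139, 0.003, -0.083]
wrist_force: [-0.1, -0.3, -0.0]
finger_gap: 93.7
finger_force: 0.0
```

Run:
```python
from h import *
to((478.5,371,50,-.08))
s=viewer.camera("side"); t=viewer.camera("top")
a=cv2.resize(s[130:345,220:420],(560,600),interpolation=cv2.INTER_CUBIC)
cv2.imwrite("pics/s1.png",a)
p=manip.read_state()["eef_pos"]; print(proj("side",p+[0,0,-17]),proj("side",[478.5,371,72]))
```

```text
t 2.9 at [479.  369.2 159.3] [ 3.139e+00  3.000e-03 -8.300e-02] gap 93.7
(478.5, 371, 50) [-0.0014 -0.0081  0.4373] [ 0.0009  0.0009 -0.001 ]
[320.  229.7] [319.3 268.1]
```

View pics/s1.png

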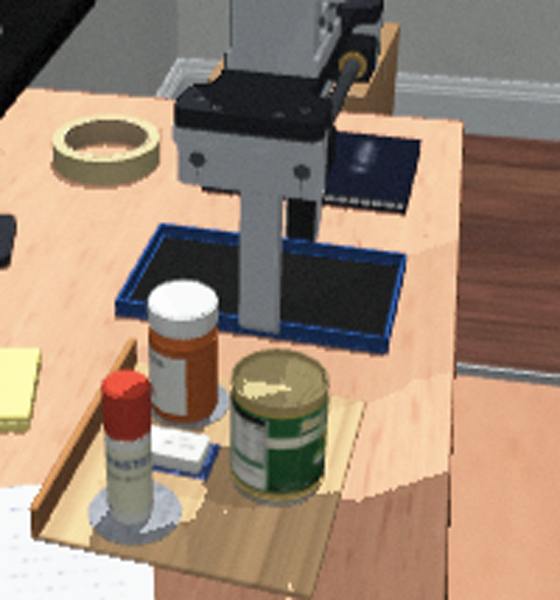

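The near finger is at about (313,247) px and the tin top at (320,267), both as predicted. Descending to grasp.

Emit:
{"fn": "apply_moves", "kwargs": {
  "moves": [
    [[-0.002,-0.008,0.1],[0.001,0.001,-0.001],0],
    [[-0.002,-0.008,0.2],[0.001,0.001,-0.001],0],
    [[-0.002,-0.008,0.3],[0.001,0.001,-0.001],0],
    [[-0.002,-0.008,0.4],[0.001,0.001,-0.001],0],
    [[-0.002,-0.008,0.44],[0.001,0.001,-0.001],0],
    [[-0.002,-0.008,0.44],[0.001,0.001,-0.001],0],
    [[-0.002,-0.008,0.44],[0.001,0.001,-0.001],0]
  ]
}}

```text
clock: 3.62
eef_pos: [479.0, 373.9, 52.2]
eef_rot: [-3.137, -0.004, -0.078]
wrist_force: [0.2, -0.4, 0.8]
finger_gap: 94.0
finger_force: 0.0
```

Run:
```python
from h import *
to()
cv2.imwrite("pics/s2.png",np.hstack([cv2.resize(viewer.camera(n)[a:a+120,b:b+110],(400,436),interpolation=cv2.INTER_CUBIC) for n,a,b in(("side",220,250),("top",170,130))]))
```

```text
t 3.6 at [479.  373.9  52.2] [-3.137 -0.004 -0.078] gap 94.0
```

View pics/s2.png

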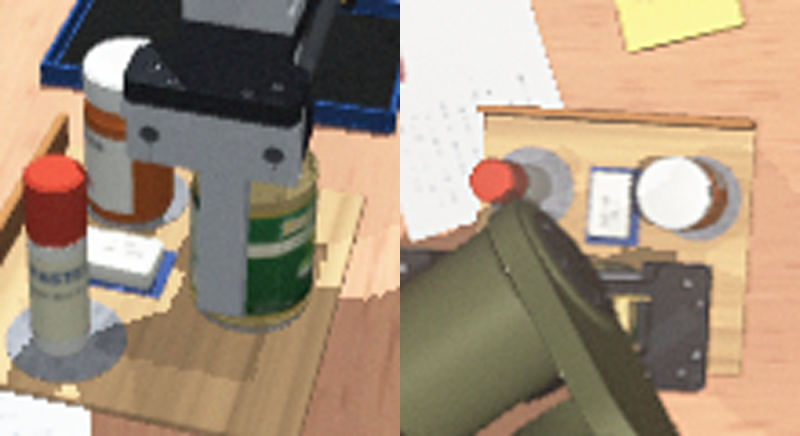

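The fingers straddle the tin. Closing after a 2 mm y correction.

Emit:
{"fn": "apply_moves", "kwargs": {
  "moves": [
    [[0,0.01,0.008],[0,0,0],0],
    [[0,0.01,0.008],[0,0,0],0],
    [[0,0.01,0.008],[0,0,0],0],
    [[0,0.01,0.008],[0,0,0],0]
  ]
}}

```text
clock: 4.05
eef_pos: [477.9, 371.6, 48.9]
eef_rot: [-3.138, -0.004, -0.077]
wrist_force: [-0.5, -0.3, -0.2]
finger_gap: 94.4
finger_force: 0.0
```

Emit:
{"fn": "apply_moves", "kwargs": {
  "moves": [
    [[0,0,0],[0,0,0],0.2],
    [[0,0,0],[0,0,0],0.3],
    [[0,0,0],[0,0,0],0.35],
    [[0,0,0],[0,0,0],0.4],
    [[0,0,0],[0,0,0],0.45],
    [[0,0,0],[0,0,0],0.5],
    [[0,0,0],[0,0,0],0.6],
    [[0,0,0],[0,0,0],1],
    [[0,0,0],[0,0,0],1],
    [[0,0,0],[0,0,0],1],
    [[0,0,0],[0,0,0],1]
  ],
  "squeeze": 15
}}

```text
clock: 4.97
eef_pos: [477.8, 371.5, 48.4]
eef_rot: [-3.138, -0.003, -0.077]
wrist_force: [0.5, -0.1, -0.2]
finger_gap: 56.8
finger_force: 15.0
```

```bash
python3 -c "
from h import *
to((479,371,110,-.08),(463,165,110,-.08))"
```

```text
t 5.0 at [477.8 371.5  48.4] [-3.138e+00 -3.000e-03 -7.700e-02] gap 56.8
(479, 371, 110) [ 0.0058  0.0009 -0.2462] [-0.001  -0.001   0.0008]
(463, 165, 110) [ 0.0058  0.8274 -0.2488] [-0.001  -0.001   0.0008]
```

Emit:
{"fn": "apply_moves", "kwargs": {
  "moves": [
    [[0,0,-0.1],[0,0,0],1],
    [[0.006,0,-0.25],[0,0,0],1],
    [[0.006,0.1,-0.25],[0,0,0],1],
    [[0.006,0.25,-0.25],[0,0,0],1],
    [[0.006,0.4,-0.25],[0,0,0],1],
    [[0.006,0.55,-0.25],[0,0,0],1],
    [[0.006,0.7,-0.25],[0,0,0],1],
    [[0.006,0.8,-0.25],[0,0,0],1],
    [[0.006,0.827,-0.25],[0,0,0],1],
    [[0.006,0.827,-0.2],[0,0,0],1],
    [[0.006,0.827,-0.1],[0,0,0],1],
    [[0.006,0.827,-0.05],[0,0,0],1]
  ]
}}

```text
clock: 5.97
eef_pos: [462.7, 165.3, 58.6]
eef_rot: [-3.139, -0.002, -0.078]
wrist_force: [-0.0, 1.2, -2.2]
finger_gap: 57.0
finger_force: 15.0
```

Run:
```python
from h import *
to((463,165,45.8,-.08))
cv2.imwrite("pics/s3.png",np.hstack([cv2.resize(viewer.camera(n)[a:a+120,b:b+110],(400,436),interpolation=cv2.INTER_CUBIC) for n,a,b in(("side",170,260),("top",175,225))]))
```

```text
t 6.0 at [462.7 165.3  58.6] [-3.139e+00 -2.000e-03 -7.800e-02] gap 57.0
(463, 165, 45.8) [0.0011 0.0011 0.0511] [-0.0009 -0.0007  0.0007]
```

View pics/s3.png

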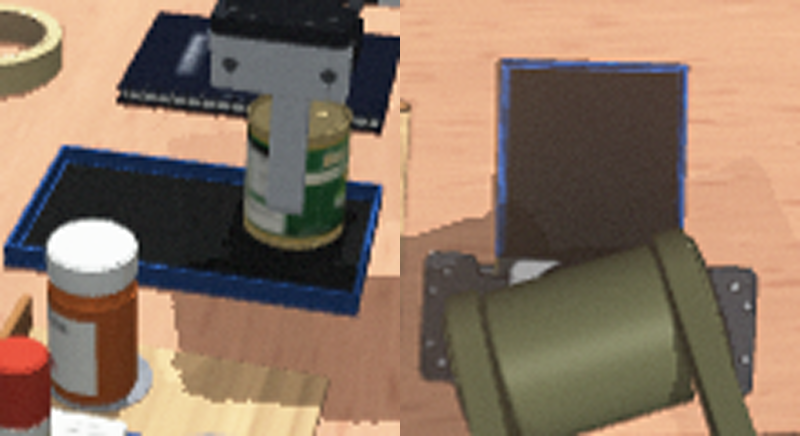

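The tin is held upright over the front end of the tray. Lowering it.

Emit:
{"fn": "apply_moves", "kwargs": {
  "moves": [
    [[0.001,0,0.02],[0,0,0],1],
    [[0.001,0,0.035],[0,0,0],1],
    [[0.001,0,0.045],[0,0,0],1],
    [[0.001,0,0.051],[0,0,0],1],
    [[0.001,0,0.051],[0,0,0],1],
    [[0.001,0,0.051],[0,0,0],1]
  ]
}}

```text
clock: 6.57
eef_pos: [463.7, 165.3, 47.8]
eef_rot: [-3.138, -0.004, -0.077]
wrist_force: [-0.0, -1.0, -2.1]
finger_gap: 57.3
finger_force: 15.0
```

Emit:
{"fn": "apply_moves", "kwargs": {
  "moves": [
    [[0,0,0],[0,0,0],0.35],
    [[0,0,0],[0,0,0],0.3],
    [[0,0,0],[0,0,0],0.2],
    [[0,0,0],[0,0,0],0.1],
    [[0,0,0],[0,0,0],0],
    [[0,0,0],[0,0,0],0],
    [[0,0,0],[0,0,0],0],
    [[0,0,-0.15],[0,0,0],0],
    [[0,0,-0.3],[0,0,0],0],
    [[0,0,-0.44],[0,0,0],0],
    [[0,0,-0.44],[0,0,0],0]
  ]
}}

```text
clock: 7.48
eef_pos: [465.5, 165.6, 163.9]
eef_rot: [-3.135, -0.012, -0.077]
wrist_force: [0.9, 0.9, 0.6]
finger_gap: 93.9
finger_force: 0.0
```

```bash
python3 -c "
from h import *
to((546,315,157,-.08),(546,315,50,-.08))"
```

```text
t 7.5 at [465.5 165.6 163.9] [-3.135 -0.012 -0.077] gap 93.9
(546, 315, 157) [ 0.2744 -0.6204  0.0349] [-0.002  -0.0039  0.0008]
(546, 315, 50) [ 0.2692 -0.6177  0.4629] [-0.002  -0.0039  0.0008]
```

Emit:
{"fn": "apply_moves", "kwargs": {
  "moves": [
    [[0.274,-0.62,0.03],[-0.002,-0.004,0.001],0],
    [[0.274,-0.62,0.03],[-0.002,-0.004,0.001],0],
    [[0.274,-0.62,0.03],[-0.002,-0.004,0.001],0],
    [[0.274,-0.62,0.03],[-0.002,-0.004,0.001],0],
    [[0.274,-0.62,0.03],[-0.002,-0.004,0.001],0],
    [[0.274,-0.62,0.03],[-0.002,-0.004,0.001],0],
    [[0.274,-0.62,0.03],[-0.002,-0.004,0.001],0],
    [[0.274,-0.62,0.03],[-0.002,-0.004,0.001],0]
  ]
}}

```text
clock: 8.15
eef_pos: [543.2, 313.2, 150.9]
eef_rot: [3.138, 0.01, -0.081]
wrist_force: [0.4, -0.1, -0.6]
finger_gap: 94.1
finger_force: 0.0
```

Run:
```python
from h import *
to((546,315,50,-.08))
cv2.imwrite("pics/s4.png",np.hstack([cv2.resize(viewer.camera(n)[a:a+150,b:b+140],(400,428),interpolation=cv2.INTER_CUBIC) for n,a,b in(("side",160,240),("top",160,180))]))
```

```text
t 8.2 at [543.2 313.2 150.9] [ 3.138  0.01  -0.081] gap 94.1
(546, 315, 50) [ 0.0144 -0.0093  0.4034] [ 0.001   0.003  -0.0004]
```

View pics/s4.png

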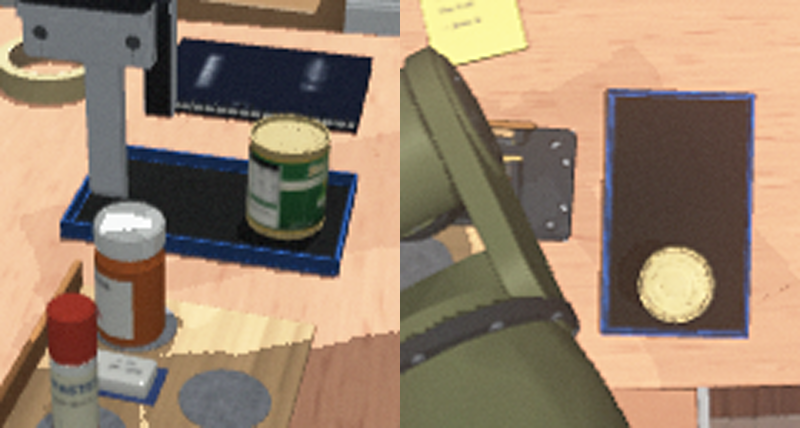

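The tin stands upright in the tray, and the gripper is over the bottle. Descending.

Emit:
{"fn": "apply_moves", "kwargs": {
  "moves": [
    [[0.005,-0.005,0.1],[0,0,0],0],
    [[0.005,-0.005,0.2],[0,0,0],0],
    [[0.005,-0.005,0.3],[0,0,0],0],
    [[0.005,-0.005,0.36],[0,0,0],0],
    [[0.005,-0.005,0.4],[0,0,0],0],
    [[0.005,-0.005,0.4],[0,0,0],0],
    [[0.005,-0.005,0.4],[0,0,0],0],
    [[0.005,-0.005,0.4],[0,0,0],0],
    [[0.005,-0.005,0.4],[0,0,0],0]
  ]
}}

```text
clock: 9.0
eef_pos: [544.5, 315.3, 52.2]
eef_rot: [3.14, 0.008, -0.081]
wrist_force: [-0.0, -0.2, 0.3]
finger_gap: 94.2
finger_force: 0.0
```

Run:
```python
from h import *
to((546,315,49,-.08))
im=viewer.camera("side"); cv2.imwrite("pics/s5.png",cv2.resize(im[200:330,220:380],None,fx=4,fy=4,interpolation=cv2.INTER_CUBIC))
p=manip.read_state()["eef_pos"]
for dy in(53,-53): print(proj("side",p+[0.08*dy,dy,-17]))
```

```text
t 9.0 at [544.5 315.3  52.2] [ 3.14   0.008 -0.081] gap 94.2
(546, 315, 49) [0.0063 0.0008 0.0128] [ 0.0006  0.0024 -0.0002]
[278.  279.6]
[294.8 245.6]
```

View pics/s5.png

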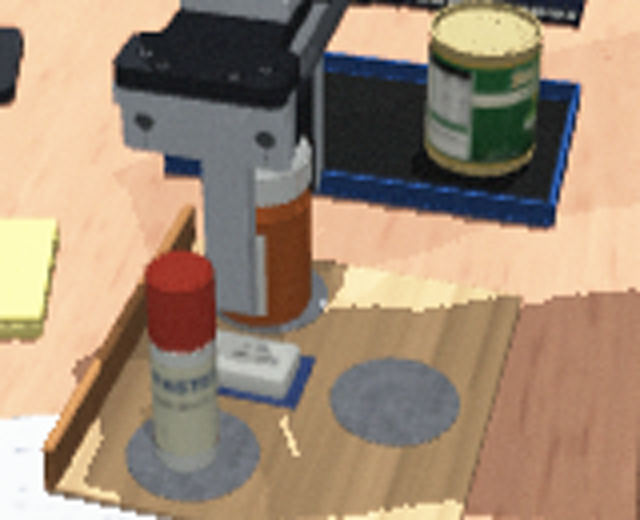

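The fingers straddle the bottle on both sides. Trimming the tilt, then closing.

Emit:
{"fn": "apply_moves", "kwargs": {
  "moves": [
    [[0.004,0,0.01],[0.001,0.003,0],0.1],
    [[0.004,0,0.01],[0.001,0.003,0],0.3],
    [[0.004,0,0.01],[0.001,0.003,0],0.4],
    [[0.004,0,0.01],[0.001,0.003,0],0.45],
    [[0.004,0,0.01],[0.001,0.003,0],0.5],
    [[0.004,0,0.01],[0.001,0.003,0],0.55],
    [[0.004,0,0.01],[0.001,0.003,0],0.6],
    [[0.004,0,0.01],[0.001,0.003,0],0.7],
    [[0.004,0,0.01],[0.001,0.003,0],1],
    [[0.004,0,0.01],[0.001,0.003,0],1],
    [[0.004,0,0.01],[0.001,0.003,0],1],
    [[0.004,0,0.01],[0.001,0.003,0],1]
  ],
  "squeeze": 12
}}

```text
clock: 10.05
eef_pos: [544.9, 315.1, 48.2]
eef_rot: [-3.142, -0.0, -0.081]
wrist_force: [-0.5, 0.1, -0.2]
finger_gap: 44.2
finger_force: 12.0
```

```bash
python3 -c "
from h import *
to((546,315,110,-.08),(526,165,110,-.08))"
```

```text
t 10.1 at [544.9 315.1  48.2] [-3.142 -0.    -0.081] gap 44.2
(546, 315, 110) [ 4.600e-03 -1.000e-04 -2.471e-01] [-0.     -0.     -0.0002]
(526, 165, 110) [-0.0269  0.6044 -0.2471] [-0.     -0.     -0.0002]
```

Emit:
{"fn": "apply_moves", "kwargs": {
  "moves": [
    [[0,0,-0.1],[0,0,0],1],
    [[0,0,-0.25],[0,0,0],1],
    [[-0.01,0.1,-0.25],[0,0,0],1],
    [[-0.027,0.25,-0.25],[0,0,0],1],
    [[-0.027,0.4,-0.25],[0,0,0],1],
    [[-0.027,0.55,-0.25],[0,0,0],1],
    [[-0.027,0.604,-0.25],[0,0,0],1],
    [[-0.027,0.604,-0.2],[0,0,0],1],
    [[-0.027,0.604,-0.1],[0,0,0],1],
    [[-0.027,0.604,-0.04],[0,0,0],1],
    [[-0.027,0.604,-0.02],[0,0,0],1],
    [[-0.027,0.604,-0.02],[0,0,0],1]
  ]
}}

```text
clock: 11.05
eef_pos: [525.5, 165.1, 52.2]
eef_rot: [3.141, 0.002, -0.08]
wrist_force: [-0.2, 0.0, 0.2]
finger_gap: 44.4
finger_force: 12.0
```

Emit:
{"fn": "apply_moves", "kwargs": {
  "moves": [
    [[0,0,0.01],[0,0,0],1],
    [[0,0,0.02],[0,0,0],1],
    [[0,0,0.027],[0,0,0],1],
    [[0,0,0.027],[0,0,0],1],
    [[0,0,0.027],[0,0,0],1],
    [[0,0,0.027],[0,0,0],1]
  ]
}}

```text
clock: 11.55
eef_pos: [526.1, 165.1, 46.8]
eef_rot: [-3.141, -0.0, -0.081]
wrist_force: [0.3, -0.4, 0.1]
finger_gap: 44.8
finger_force: 12.0
```

Emit:
{"fn": "apply_moves", "kwargs": {
  "moves": [
    [[0,0,0.004],[0,0,0],1],
    [[0,0,0.005],[0,0,0],1],
    [[0,0,0.005],[0,0,0],1],
    [[0,0,0.005],[0,0,0],0.48],
    [[0,0,0.005],[0,0,0],0.4],
    [[0,0,0.005],[0,0,0],0.3],
    [[0,0,0.005],[0,0,0],0.1],
    [[0,0,0.005],[0,0,0],0],
    [[0,0,0.005],[0,0,0],0],
    [[0,0,-0.1],[0,0,0],0],
    [[0,0,-0.25],[0,0,0],0],
    [[0,0,-0.4],[0,0,0],0]
  ]
}}

```text
clock: 12.55
eef_pos: [525.3, 164.9, 147.2]
eef_rot: [3.141, 0.002, -0.081]
wrist_force: [0.2, -0.2, -0.3]
finger_gap: 93.8
finger_force: 0.0
```

```bash
python3 -c "
from h import *
to((554.5,392,147,-.08),(554.5,421,147,-.08))"
```

```text
t 12.6 at [525.3 164.9 147.2] [ 3.141e+00  2.000e-03 -8.100e-02] gap 93.8
(554.5, 392, 147) [ 4.320e-02 -9.148e-01 -1.000e-04] [ 0.0002  0.0007 -0.0002]
(554.5, 421, 147) [ 3.3800e-02 -1.0305e+00 -2.0000e-04] [ 0.0002  0.0007 -0.0002]
```

Emit:
{"fn": "apply_moves", "kwargs": {
  "moves": [
    [[0.043,-0.915,0],[0,0,0],0],
    [[0.043,-0.915,0],[0,0,0],0],
    [[0.043,-0.915,0],[0,0,0],0],
    [[0.043,-0.915,0],[0,0,0],0],
    [[0.043,-0.915,0],[0,0,0],0],
    [[0.043,-0.915,0],[0,0,0],0],
    [[0.043,-0.915,0],[0,0,0],0],
    [[0.043,-0.915,0],[0,0,0],0],
    [[0.043,-0.915,0],[0,0,0],0]
  ]
}}

```text
clock: 13.3
eef_pos: [555.1, 391.4, 146.2]
eef_rot: [3.141, 0.0, -0.081]
wrist_force: [-0.6, 0.9, -0.4]
finger_gap: 93.7
finger_force: 0.0
```

Run:
```python
from h import *
to((555,421,50,-.08))
im=viewer.camera("side"); cv2.imwrite("pics/s6.png",np.hstack([cv2.resize(im[160:340,220:380],(400,450),interpolation=cv2.INTER_CUBIC),cv2.resize(viewer.camera("top")[160:300,210:330],(386,450),interpolation=cv2.INTER_CUBIC)]))
```

```text
t 13.3 at [555.1 391.4 146.2] [ 3.141  0.    -0.081] gap 93.7
(555, 421, 50) [-0.0096 -0.1182  0.3848] [ 0.0002  0.0001 -0.0003]
```

View pics/s6.png

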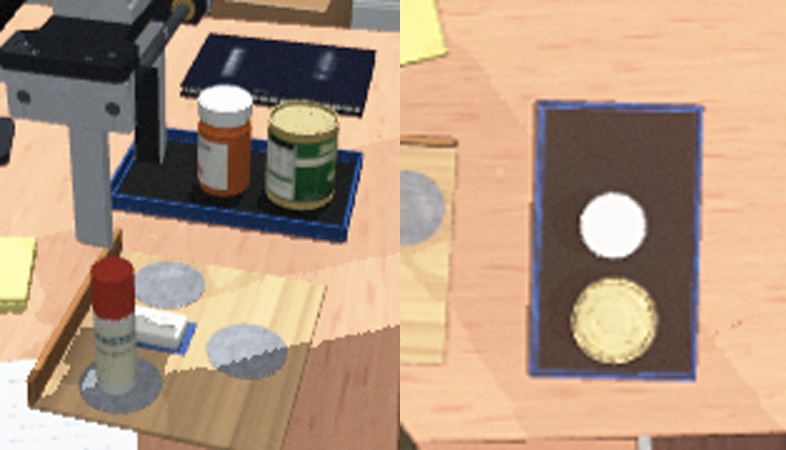

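The bottle and tin stand upright in the tray with its back end free, and the glue stick is next. Moving over it and descending.

Emit:
{"fn": "apply_moves", "kwargs": {
  "moves": [
    [[-0.01,-0.118,0],[0,0,0],0],
    [[-0.01,-0.118,0],[0,0,0],0],
    [[-0.01,-0.118,0.1],[0,0,0],0],
    [[-0.01,-0.118,0.2],[0,0,0],0],
    [[-0.01,-0.118,0.3],[0,0,0],0],
    [[-0.01,-0.118,0.36],[0,0,0],0],
    [[-0.01,-0.118,0.385],[0,0,0],0],
    [[-0.01,-0.118,0.385],[0,0,0],0],
    [[-0.01,-0.118,0.385],[0,0,0],0],
    [[-0.01,-0.118,0.385],[0,0,0],0]
  ]
}}

```text
clock: 14.23
eef_pos: [555.7, 422.1, 52.1]
eef_rot: [-3.14, -0.002, -0.081]
wrist_force: [-0.1, 0.1, 0.6]
finger_gap: 93.6
finger_force: 0.0
```

Emit:
{"fn": "apply_moves", "kwargs": {
  "moves": [
    [[0,0,0],[0,0,0],0.2],
    [[0,0,0],[0,0,0],0.4],
    [[0,0,0],[0,0,0],0.55],
    [[0,0,0],[0,0,0],0.6],
    [[0,0,0],[0,0,0],0.65],
    [[0,0,0],[0,0,0],0.7],
    [[0,0,0],[0,0,0],0.75],
    [[0,0,0],[0,0,0],0.8],
    [[0,0,0],[0,0,0],1],
    [[0,0,0],[0,0,0],1],
    [[0,0,0],[0,0,0],1],
    [[0,0,0],[0,0,0],1]
  ],
  "squeeze": 12
}}

```text
clock: 15.23
eef_pos: [554.9, 421.8, 50.2]
eef_rot: [3.142, 0.0, -0.081]
wrist_force: [-0.4, -0.2, -1.1]
finger_gap: 27.0
finger_force: 12.0
```

```bash
python3 -c "
from h import *
to((582,171,130,-.08))"
```

```text
t 15.2 at [554.9 421.8  50.2] [ 3.142  0.    -0.081] gap 27.0
(582, 171, 130) [ 0.1886  0.9912 -0.3192] [ 0.      0.     -0.0002]
```

Emit:
{"fn": "apply_moves", "kwargs": {
  "moves": [
    [[0,0,-0.1],[0,0,0],1],
    [[0,0,-0.25],[0,0,0],1],
    [[0.02,0.1,-0.32],[0,0,0],1],
    [[0.06,0.25,-0.32],[0,0,0],1],
    [[0.1,0.4,-0.32],[0,0,0],1],
    [[0.13,0.55,-0.32],[0,0,0],1],
    [[0.16,0.7,-0.32],[0,0,0],1],
    [[0.189,0.85,-0.32],[0,0,0],1],
    [[0.189,0.95,-0.32],[0,0,0],1],
    [[0.189,0.99,-0.25],[0,0,0],1],
    [[0.189,0.99,-0.14],[0,0,0],1],
    [[0.189,0.99,-0.06],[0,0,0],1]
  ]
}}

```text
clock: 16.23
eef_pos: [582.0, 170.3, 64.1]
eef_rot: [-3.142, 0.0, -0.082]
wrist_force: [0.3, -0.0, -0.4]
finger_gap: 26.2
finger_force: 12.0
```

Emit:
{"fn": "apply_moves", "kwargs": {
  "moves": [
    [[0,0,0.02],[0,0,0],1],
    [[0,0,0.04],[0,0,0],1],
    [[0,0,0.05],[0,0,0],1],
    [[0,0,0.06],[0,0,0],1],
    [[0,0,0.06],[0,0,0],1],
    [[0,0,0.06],[0,0,0],1]
  ]
}}

```text
clock: 16.73
eef_pos: [582.5, 171.5, 51.0]
eef_rot: [-3.141, -0.001, -0.08]
wrist_force: [-0.1, 0.6, -0.3]
finger_gap: 26.9
finger_force: 12.0
```

Emit:
{"fn": "apply_moves", "kwargs": {
  "moves": [
    [[0,0,0.006],[0,0,0],1],
    [[0,0,0.011],[0,0,0],1],
    [[0,0,0.015],[0,0,0],1],
    [[0,0,0.015],[0,0,0],1],
    [[0,0,0.015],[0,0,0],1]
  ]
}}

```text
clock: 17.15
eef_pos: [582.4, 171.4, 47.1]
eef_rot: [-3.141, -0.001, -0.081]
wrist_force: [-1.8, 0.0, 5.3]
finger_gap: 26.9
finger_force: 12.0
```

Emit:
{"fn": "apply_moves", "kwargs": {
  "moves": [
    [[0,0,0],[0,0,0],0.68],
    [[0,0,0],[0,0,0],0.6],
    [[0,0,0],[0,0,0],0.5],
    [[0,0,0],[0,0,0],0.3],
    [[0,0,0],[0,0,0],0.1],
    [[0,0,0],[0,0,0],0],
    [[0,0,0],[0,0,0],0],
    [[0,0,-0.1],[0,0,0],0],
    [[0,0,-0.25],[0,0,0],0],
    [[0,0,-0.4],[0,0,0],0],
    [[0,0,-0.4],[0,0,0],0],
    [[0,0,-0.4],[0,0,0],0]
  ]
}}

```text
clock: 18.15
eef_pos: [582.9, 171.5, 148.5]
eef_rot: [-3.14, -0.004, -0.081]
wrist_force: [-0.1, -0.6, -0.3]
finger_gap: 93.9
finger_force: 0.0
```

Run:
```python
from h import *
to((541,367,147,-.08))
im=viewer.camera("top"); cv2.imwrite("pics/t7.png",im)
s=viewer.camera("side"); cv2.imwrite("pics/side7.png",s)
hsv=cv2.cvtColor(im,cv2.COLOR_BGR2HSV)
# felt spots, eraser on board (top view)
sub=np.zeros(im.shape[:2],np.uint8); sub[200:278,145:235]=255
for n,lo,hi,z in(("felt",(0,0,60),(180,45,190),6),("blue",(105,100,40),(130,255,255),6),("white",(0,0,195),(180,40,255),18)):
    m=cv2.inRange(hsv,lo,hi)&sub
    cs,_=cv2.findContours(m,cv2.RETR_EXTERNAL,cv2.CHAIN_APPROX_NONE)
    for c in cs:
        if cv2.contourArea(c)>40:
            (u,v),(w,h),_=cv2.minAreaRect(c); print(n,(round(u,1),round(v,1)),round(w,1),round(h,1),cv2.contourArea(c),onz("top",u,v,z))
a=cv2.resize(im[185:285,140:320],(792,440),interpolation=cv2.INTER_CUBIC); cv2.imwrite("pics/c7.png",a)
```

```text
t 18.1 at [582.9 171.5 148.5] [-3.14  -0.004 -0.081] gap 93.9
(541, 367, 147) [-0.2302 -0.7659  0.0062] [-0.0004 -0.0012 -0.0002]
felt (187.0, 254.0) 22.0 22.0 382.5 [476.8 372.5   6. ]
felt (212.0, 224.0) 22.0 22.0 384.5 [545.3 313.    6. ]
felt (166.0, 222.0) 22.0 22.0 377.5 [552.6 420.6   6. ]
felt (225.5, 207.0) 11.0 14.0 72.0 [584.3 280.7   6. ]
white (187.0, 225.8) 11.3 17.2 167.5 [542.3 368.9  18. ]
white (148.5, 216.0) 32.0 7.0 194.5 [567.1 458.   18. ]
```

View pics/c7.png

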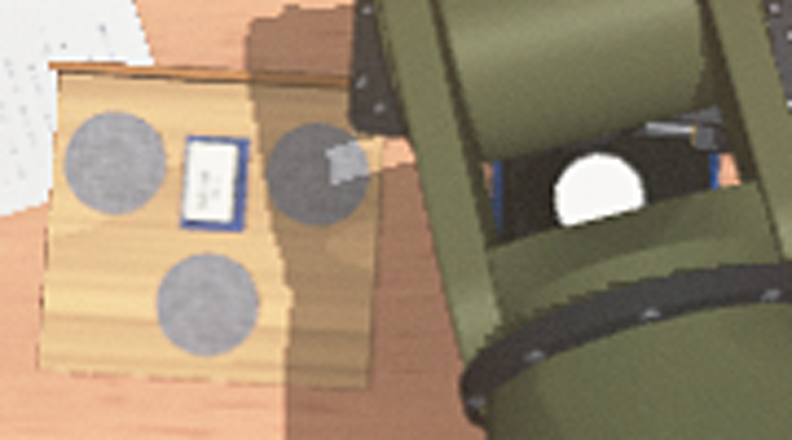

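The crop shows all three felt spots clear and the eraser at (187,226) px. The spots match the recorded grasp poses to about 2 mm. Checking the glue stick numerically, then going to the eraser.

Emit:
{"fn": "apply_moves", "kwargs": {
  "moves": [
    [[-0.23,-0.766,0],[0,-0.001,0],0],
    [[-0.23,-0.766,0],[0,-0.001,0],0],
    [[-0.23,-0.766,0],[0,-0.001,0],0],
    [[-0.23,-0.766,0],[0,-0.001,0],0],
    [[-0.23,-0.766,0],[0,-0.001,0],0],
    [[-0.23,-0.766,0],[0,-0.001,0],0],
    [[-0.23,-0.766,0.15],[0,-0.001,0],0],
    [[-0.23,-0.766,0.3],[0,-0.001,0],0],
    [[-0.23,-0.766,0.36],[0,-0.001,0],0],
    [[-0.23,-0.766,0.4],[0,-0.001,0],0],
    [[-0.23,-0.766,0.4],[0,-0.001,0],0],
    [[-0.23,-0.766,0.4],[0,-0.001,0],0]
  ]
}}

```text
clock: 19.25
eef_pos: [540.4, 366.7, 46.5]
eef_rot: [3.141, 0.003, -0.081]
wrist_force: [0.3, 0.3, 0.5]
finger_gap: 94.3
finger_force: 0.0
```

Run:
```python
from h import *
to((541.5,368,26,-.08))
s=viewer.camera("side"); hsv=cv2.cvtColor(s,cv2.COLOR_BGR2HSV)
m=cv2.inRange(hsv,(0,170,60),(5,255,255))|cv2.inRange(hsv,(174,170,60),(180,255,255)); m[:, :240]=0;m[300:]=0
n,l,st,c=cv2.connectedComponentsWithStats(m); print([ (x.tolist()) for x in st[1:] if x[4]>30])
print(proj("side",[582.4,171.4,97]),proj("side",[582.4,171.4,60]))
cv2.imwrite("pics/s8.png",cv2.resize(s[150:330,220:390],None,fx=3.3,fy=3.3,interpolation=cv2.INTER_CUBIC))
```

```text
t 19.2 at [540.4 366.7  46.5] [ 3.141e+00  3.000e-03 -8.100e-02] gap 94.3
(541.5, 368, 26) [ 0.0042 -0.0056  0.082 ] [ 0.0001  0.0011 -0.0002]
[]
[282.9 193.2] [283.2 209. ]
```

View pics/s8.png

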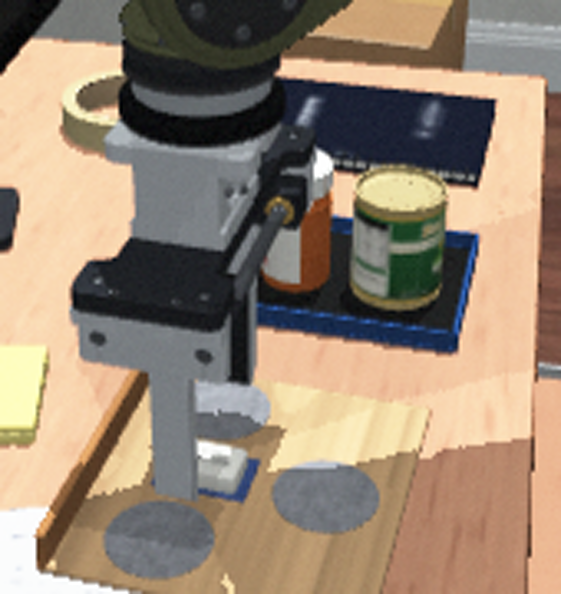

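The gripper straddles the eraser, but the glue stick is hidden behind it in this view. Checking it in the top camera.

Run:
```python
from h import *
s=viewer.camera("top"); hsv=cv2.cvtColor(s,cv2.COLOR_BGR2HSV)
m=cv2.inRange(hsv,(0,150,60),(5,255,255))|cv2.inRange(hsv,(174,150,60),(180,255,255)); m[:, :235]=0;m[:170]=0;m[285:,:]=0;m[:,330:]=0
n,l,st,c=cv2.connectedComponentsWithStats(m); print([(x.tolist(),k.round(1),onz("top",*k,97)) for x,k in zip(st[1:],c[1:]) if x[4]>30])
print(proj("top",[582.4,171.4,97]))
```

```text
[([266, 198, 13, 12, 113], array([271.9, 203.8]), array([583.1, 171. ,  97. ]))]
[271.8 204.1]
```

Emit:
{"fn": "apply_moves", "kwargs": {
  "moves": [
    [[0.004,-0.005,0.03],[0,0.001,0],0],
    [[0.004,-0.005,0.06],[0,0.001,0],0],
    [[0.004,-0.005,0.08],[0,0.001,0],0],
    [[0.004,-0.005,0.08],[0,0.001,0],0],
    [[0.004,-0.005,0.08],[0,0.001,0],0],
    [[0.004,-0.005,0.08],[0,0.001,0],0]
  ]
}}

```text
clock: 19.85
eef_pos: [541.4, 368.1, 26.6]
eef_rot: [-3.142, -0.0, -0.081]
wrist_force: [0.2, 0.7, 0.8]
finger_gap: 94.2
finger_force: 0.0
```

The glue stick is upright in the tray: its cap is within 1 mm of the expected place. Gripping the eraser.

Emit:
{"fn": "apply_moves", "kwargs": {
  "moves": [
    [[0,0,0.004],[0,0,0],0.2],
    [[0,0,0.004],[0,0,0],0.4],
    [[0,0,0.004],[0,0,0],0.55],
    [[0,0,0.004],[0,0,0],0.62],
    [[0,0,0.004],[0,0,0],0.66],
    [[0,0,0.004],[0,0,0],0.7],
    [[0,0,0.004],[0,0,0],0.75],
    [[0,0,0.004],[0,0,0],0.8],
    [[0,0,0.004],[0,0,0],1],
    [[0,0,0.004],[0,0,0],1],
    [[0,0,0.004],[0,0,0],1],
    [[0,0,0.004],[0,0,0],1]
  ],
  "squeeze": 8
}}

```text
clock: 20.85
eef_pos: [541.3, 368.0, 25.4]
eef_rot: [3.142, 0.0, -0.081]
wrist_force: [-0.3, 0.3, 0.4]
finger_gap: 25.8
finger_force: 8.0
```

```bash
python3 -c "
from h import *
to((541.5,368,150,-.08),(520,165,180,-.08))"
```

```text
t 20.9 at [541.3 368.   25.4] [ 3.142  0.    -0.081] gap 25.8
(541.5, 368, 150) [ 9.000e-04 -1.000e-04 -4.982e-01] [ 0.      0.     -0.0002]
(520, 165, 180) [-0.0195  0.8162 -0.6182] [ 0.      0.     -0.0002]
```

Emit:
{"fn": "apply_moves", "kwargs": {
  "moves": [
    [[0,0,-0.1],[0,0,0],1],
    [[0,0,-0.25],[0,0,0],1],
    [[0,0,-0.4],[0,0,0],1],
    [[0,0,-0.55],[0,0,0],1],
    [[0,0.1,-0.62],[0,0,0],1],
    [[-0.01,0.25,-0.62],[0,0,0],1],
    [[-0.01,0.4,-0.62],[0,0,0],1],
    [[-0.02,0.55,-0.62],[0,0,0],1],
    [[-0.02,0.7,-0.62],[0,0,0],1],
    [[-0.02,0.82,-0.62],[0,0,0],1],
    [[-0.02,0.82,-0.62],[0,0,0],1]
  ]
}}

```text
clock: 21.77
eef_pos: [519.6, 159.9, 180.8]
eef_rot: [3.141, -0.0, -0.084]
wrist_force: [0.6, 0.4, 0.7]
finger_gap: 25.8
finger_force: 8.0
```

```bash
python3 -c "
from h import *
to((505,-46,180,-.04),(505,-46,50,-.04))"
```

```text
t 21.8 at [519.6 159.9 180.8] [ 3.141 -0.    -0.084] gap 25.8
(505, -46, 180) [0.0111 0.8257 0.0039] [ 0.0002 -0.0001 -0.014 ]
(505, -46, 50) [0.011  0.8253 0.5239] [ 0.0002 -0.0001 -0.014 ]
```

Emit:
{"fn": "apply_moves", "kwargs": {
  "moves": [
    [[0,0.15,0],[0,0,-0.014],1],
    [[0.01,0.3,0],[0,0,-0.014],1],
    [[0.01,0.45,0],[0,0,-0.014],1],
    [[0.01,0.6,0],[0,0,-0.014],1],
    [[0.01,0.74,0],[0,0,-0.014],1],
    [[0.01,0.82,0],[0,0,-0.014],1],
    [[0.01,0.842,0.1],[0,0,-0.014],1],
    [[0.01,0.842,0.25],[0,0,-0.014],1],
    [[0.01,0.842,0.4],[0,0,-0.014],1],
    [[0.01,0.842,0.52],[0,0,-0.014],1],
    [[0.01,0.842,0.54],[0,0,-0.014],1],
    [[0.01,0.842,0.54],[0,0,-0.014],1]
  ]
}}

```text
clock: 22.77
eef_pos: [504.7, -45.6, 44.5]
eef_rot: [-3.141, 0.003, -0.036]
wrist_force: [0.4, -1.2, 0.3]
finger_gap: 25.9
finger_force: 8.0
```

Emit:
{"fn": "apply_moves", "kwargs": {
  "moves": [
    [[0,0,0],[0,0,0],1],
    [[0,0,0],[0,0,0],1]
  ]
}}

```text
clock: 22.93
eef_pos: [506.6, -46.0, 47.5]
eef_rot: [3.141, -0.003, -0.036]
wrist_force: [0.0, 1.4, 0.5]
finger_gap: 26.0
finger_force: 8.0
```

```bash
python3 -c "
from h import *
to((505,-46,30.6,-.04))"
```

```text
t 22.9 at [506.6 -46.   47.5] [ 3.141e+00 -3.000e-03 -3.600e-02] gap 26.0
(505, -46, 30.6) [-0.0064  0.0002  0.0678] [ 0.0001 -0.001   0.0011]
```

Emit:
{"fn": "apply_moves", "kwargs": {
  "moves": [
    [[-0.003,0,0.02],[0,0,0.001],1],
    [[-0.003,0,0.04],[0,0,0.001],1],
    [[-0.003,0,0.055],[0,0,0.001],1],
    [[-0.003,0,0.06],[0,0,0.001],1],
    [[-0.003,0,0.06],[0,0,0.001],1],
    [[-0.003,0,0.06],[0,0,0.001],1],
    [[-0.003,0,0.06],[0,0,0.001],1]
  ]
}}

```text
clock: 23.52
eef_pos: [504.6, -45.9, 30.5]
eef_rot: [3.142, 0.0, -0.04]
wrist_force: [0.5, -0.2, -0.6]
finger_gap: 25.7
finger_force: 8.0
```

Now at contact height: release, rise, then move back over the tray.

Emit:
{"fn": "apply_moves", "kwargs": {
  "moves": [
    [[0,0,0],[0,0,0],0.7],
    [[0,0,0],[0,0,0],0.65],
    [[0,0,0],[0,0,0],0.5],
    [[0,0,0],[0,0,0],0.3],
    [[0,0,0],[0,0,0],0.1],
    [[0,0,0],[0,0,0],0],
    [[0,0,0],[0,0,0],0],
    [[0,0,-0.12],[0,0,0],0],
    [[0,0,-0.27],[0,0,0],0],
    [[0,0,-0.42],[0,0,0],0],
    [[0,0,-0.5],[0,0,0],0],
    [[0,0,-0.5],[0,0,0],0]
  ]
}}

```text
clock: 24.52
eef_pos: [506.4, -46.2, 160.1]
eef_rot: [3.141, -0.007, -0.04]
wrist_force: [0.4, -0.7, 0.0]
finger_gap: 93.3
finger_force: 0.0
```

```bash
python3 -c "
from h import *
to((582.4,171.4,155,-.08))"
```

```text
t 24.5 at [506.4 -46.2 160.1] [ 3.141 -0.007 -0.04 ] gap 93.3
(582.4, 171.4, 155) [ 0.2692 -0.8818  0.0217] [ 0.0002 -0.0024  0.0128]
```

Emit:
{"fn": "apply_moves", "kwargs": {
  "moves": [
    [[0.27,-0.882,0],[0,0,0.013],0],
    [[0.27,-0.882,0],[0,0,0.013],0],
    [[0.27,-0.882,0],[0,0,0.013],0],
    [[0.27,-0.882,0],[0,0,0.013],0],
    [[0.27,-0.882,0],[0,0,0.013],0],
    [[0.27,-0.882,0],[0,0,0.013],0],
    [[0.27,-0.882,0],[0,0,0.013],0],
    [[0.27,-0.882,0],[0,0,0.013],0],
    [[0.27,-0.882,0],[0,0,0.013],0],
    [[0.27,-0.882,0],[0,0,0.013],0]
  ]
}}

```text
clock: 25.35
eef_pos: [580.6, 170.6, 155.2]
eef_rot: [3.141, 0.001, -0.082]
wrist_force: [-1.0, 0.4, -0.3]
finger_gap: 94.3
finger_force: 0.0
```

Run:
```python
from h import *
to((582.4,171.4,47.2,-.08))
im=viewer.camera("top"); cv2.imwrite("pics/t9.png",im)
hsv=cv2.cvtColor(im,cv2.COLOR_BGR2HSV); m=cv2.inRange(hsv,(0,0,185),(180,60,255)); m[:,:335]=0;m[:,398:]=0;m[:195]=0;m[280:]=0
for c in cv2.findContours(m,cv2.RETR_EXTERNAL,cv2.CHAIN_APPROX_NONE)[0]:
    if cv2.contourArea(c)>60:
        r=cv2.minAreaRect(np.array([onz("top",*p[0],23)[:2] for p in c],np.float32)); print(r)
```

```text
t 25.4 at [580.6 170.6 155.2] [ 3.141e+00  1.000e-03 -8.200e-02] gap 94.3
(582.4, 171.4, 47.2) [ 0.0072 -0.0037  0.4319] [ 0.0001  0.0002 -0.0005]
((504.8106384277344, -45.68212127685547), (23.366737365722656, 39.284942626953125), 88.00789642333984)
```

The eraser lies at (504.8,−45.7) with a 23×39 mm outline, flat and centred on the notebook. Now returning the glue stick.

Emit:
{"fn": "apply_moves", "kwargs": {
  "moves": [
    [[0.007,-0.004,0.12],[0,0,0],0],
    [[0.007,-0.004,0.25],[0,0,0],0],
    [[0.007,-0.004,0.36],[0,0,0],0],
    [[0.007,-0.004,0.42],[0,0,0],0],
    [[0.007,-0.004,0.432],[0,0,0],0],
    [[0.007,-0.004,0.432],[0,0,0],0],
    [[0.007,-0.004,0.432],[0,0,0],0],
    [[0.007,-0.004,0.432],[0,0,0],0],
    [[0.007,-0.004,0.432],[0,0,0],0]
  ]
}}

```text
clock: 26.15
eef_pos: [583.3, 172.6, 48.9]
eef_rot: [-3.141, -0.002, -0.081]
wrist_force: [0.1, 0.2, -0.2]
finger_gap: 94.0
finger_force: 0.0
```

```bash
python3 -c "
from h import *
to((582.4,171.4,47.2,-.08))"
```

```text
t 26.1 at [583.3 172.6  48.9] [-3.141e+00 -2.000e-03 -8.100e-02] gap 94.0
(582.4, 171.4, 47.2) [-0.0031  0.005   0.0069] [-0.0002 -0.0007 -0.0002]
```

Emit:
{"fn": "apply_moves", "kwargs": {
  "moves": [
    [[-0.003,0.005,0.004],[0,0,0],0.2],
    [[-0.003,0.005,0.004],[0,0,0],0.4],
    [[-0.003,0.005,0.004],[0,0,0],0.55],
    [[-0.003,0.005,0.004],[0,0,0],0.6],
    [[-0.003,0.005,0.004],[0,0,0],0.65],
    [[-0.003,0.005,0.004],[0,0,0],0.7],
    [[-0.003,0.005,0.004],[0,0,0],0.75],
    [[-0.003,0.005,0.004],[0,0,0],0.8],
    [[-0.003,0.005,0.004],[0,0,0],1],
    [[-0.003,0.005,0.004],[0,0,0],1],
    [[-0.003,0.005,0.004],[0,0,0],1],
    [[-0.003,0.005,0.004],[0,0,0],1]
  ],
  "squeeze": 12
}}

```text
clock: 27.15
eef_pos: [581.8, 171.4, 46.5]
eef_rot: [3.142, 0.0, -0.081]
wrist_force: [-0.0, 0.1, -0.1]
finger_gap: 27.2
finger_force: 12.0
```

```bash
python3 -c "
from h import *
to((554.9,421.8,60,-.08))"
```

```text
t 27.1 at [581.8 171.4  46.5] [ 3.142  0.    -0.081] gap 27.2
(554.9, 421.8, 60) [-0.1877 -0.9897 -0.0542] [ 0.      0.     -0.0002]
```

Emit:
{"fn": "apply_moves", "kwargs": {
  "moves": [
    [[0,0,-0.1],[0,0,0],1],
    [[0,0,-0.25],[0,0,0],1],
    [[-0.02,-0.1,-0.32],[0,0,0],1],
    [[-0.06,-0.25,-0.32],[0,0,0],1],
    [[-0.1,-0.4,-0.32],[0,0,0],1],
    [[-0.13,-0.55,-0.32],[0,0,0],1],
    [[-0.16,-0.7,-0.32],[0,0,0],1],
    [[-0.19,-0.85,-0.32],[0,0,0],1],
    [[-0.19,-0.95,-0.32],[0,0,0],1],
    [[-0.19,-0.99,-0.25],[0,0,0],1],
    [[-0.19,-0.99,-0.14],[0,0,0],1],
    [[-0.19,-0.99,-0.07],[0,0,0],1]
  ]
}}

```text
clock: 28.15
eef_pos: [553.4, 422.5, 61.4]
eef_rot: [3.14, 0.001, -0.079]
wrist_force: [-0.7, -0.6, -1.8]
finger_gap: 26.6
finger_force: 12.0
```

Emit:
{"fn": "apply_moves", "kwargs": {
  "moves": [
    [[0,0,0.01],[0,0,0],1],
    [[0,0,0.02],[0,0,0],1],
    [[0,0,0.02],[0,0,0],1],
    [[0,0,0.02],[0,0,0],1],
    [[0,0,0.02],[0,0,0],1]
  ]
}}

```text
clock: 28.57
eef_pos: [554.9, 422.1, 60.6]
eef_rot: [-3.14, -0.002, -0.081]
wrist_force: [0.0, -0.3, -0.3]
finger_gap: 26.6
finger_force: 12.0
```

```bash
python3 -c "
from h import *
to((554.3,421.8,49.6,-.08))"
```

```text
t 28.6 at [554.9 422.1  60.6] [-3.14e+00 -2.00e-03 -8.10e-02] gap 26.6
(554.3, 421.8, 49.6) [-0.0025  0.0015  0.0438] [-0.0004 -0.0005 -0.0002]
```

Emit:
{"fn": "apply_moves", "kwargs": {
  "moves": [
    [[-0.002,0.001,0.01],[0,0,0],1],
    [[-0.002,0.001,0.02],[0,0,0],1],
    [[-0.002,0.001,0.03],[0,0,0],1],
    [[-0.002,0.001,0.037],[0,0,0],1],
    [[-0.002,0.001,0.04],[0,0,0],1],
    [[-0.002,0.001,0.04],[0,0,0],1],
    [[-0.002,0.001,0.04],[0,0,0],1]
  ]
}}

```text
clock: 29.15
eef_pos: [553.9, 421.6, 49.4]
eef_rot: [3.141, -0.0, -0.081]
wrist_force: [-2.0, -2.3, 4.4]
finger_gap: 26.9
finger_force: 12.0
```

Contact felt at 4 N. Releasing and rising, then moving to the bottle.

Emit:
{"fn": "apply_moves", "kwargs": {
  "moves": [
    [[0,0,0],[0,0,0],0.68],
    [[0,0,0],[0,0,0],0.6],
    [[0,0,0],[0,0,0],0.5],
    [[0,0,0],[0,0,0],0.3],
    [[0,0,0],[0,0,0],0.1],
    [[0,0,0],[0,0,0],0],
    [[0,0,0],[0,0,0],0],
    [[0,0,-0.1],[0,0,0],0],
    [[0,0,-0.25],[0,0,0],0],
    [[0,0,-0.42],[0,0,0],0],
    [[0,0,-0.42],[0,0,0],0],
    [[0,0,-0.42],[0,0,0],0]
  ]
}}

```text
clock: 30.15
eef_pos: [554.7, 422.3, 157.0]
eef_rot: [-3.138, -0.004, -0.081]
wrist_force: [0.3, -0.4, -0.3]
finger_gap: 93.8
finger_force: 0.0
```

```bash
python3 -c "
from h import *
to((526.1,176,155,-.08),(526.1,165.1,46,-.08))"
```

```text
t 30.1 at [554.7 422.3 157. ] [-3.138 -0.004 -0.081] gap 93.8
(526.1, 176, 155) [-0.0347  0.9912  0.0047] [-0.001  -0.0013 -0.0002]
(526.1, 165.1, 46) [-0.0329  1.036   0.4406] [-0.001  -0.0013 -0.0002]
```

Emit:
{"fn": "apply_moves", "kwargs": {
  "moves": [
    [[-0.034,0.99,0],[0,0,0],0],
    [[-0.034,0.99,0],[0,0,0],0],
    [[-0.034,0.99,0],[0,0,0],0],
    [[-0.034,0.99,0],[0,0,0],0],
    [[-0.034,0.99,0],[0,0,0],0],
    [[-0.034,0.99,0],[0,0,0],0],
    [[-0.034,0.99,0],[0,0,0],0],
    [[-0.034,0.99,0],[0,0,0],0],
    [[-0.034,0.99,0],[0,0,0],0],
    [[-0.034,0.99,0],[0,0,0],0],
    [[-0.034,0.99,0],[0,0,0],0]
  ]
}}

```text
clock: 31.07
eef_pos: [525.3, 176.7, 153.5]
eef_rot: [3.141, 0.001, -0.079]
wrist_force: [-0.2, 0.7, -0.7]
finger_gap: 94.3
finger_force: 0.0
```

```bash
python3 -c "
from h import *
to((526.1,165.1,46,-.08))"
```

```text
t 31.1 at [525.3 176.7 153.5] [ 3.141e+00  1.000e-03 -7.900e-02] gap 94.3
(526.1, 165.1, 46) [0.0071 0.0461 0.4298] [0.0001 0.0002 0.0003]
```

Emit:
{"fn": "apply_moves", "kwargs": {
  "moves": [
    [[0.005,0.046,0],[0,0,0],0],
    [[0.005,0.046,0.12],[0,0,0],0],
    [[0.005,0.046,0.25],[0,0,0],0],
    [[0.005,0.046,0.36],[0,0,0],0],
    [[0.005,0.046,0.42],[0,0,0],0],
    [[0.005,0.046,0.43],[0,0,0],0],
    [[0.005,0.046,0.43],[0,0,0],0],
    [[0.005,0.046,0.43],[0,0,0],0],
    [[0.005,0.046,0.43],[0,0,0],0],
    [[0.005,0.046,0.43],[0,0,0],0]
  ]
}}

```text
clock: 31.9
eef_pos: [526.4, 164.3, 47.7]
eef_rot: [-3.141, -0.002, -0.08]
wrist_force: [-0.1, -0.3, 0.2]
finger_gap: 94.2
finger_force: 0.0
```

```bash
python3 -c "
from h import *
to((526.1,165.1,45.5,-.08))"
```

```text
t 31.9 at [526.4 164.3  47.7] [-3.141e+00 -2.000e-03 -8.000e-02] gap 94.2
(526.1, 165.1, 45.5) [-0.0013 -0.0032  0.0089] [-0.0002 -0.0006 -0.0001]
```

Emit:
{"fn": "apply_moves", "kwargs": {
  "moves": [
    [[0,-0.003,0.005],[0,0,0],0.2],
    [[0,-0.003,0.005],[0,0,0],0.35],
    [[0,-0.003,0.005],[0,0,0],0.42],
    [[0,-0.003,0.005],[0,0,0],0.46],
    [[0,-0.003,0.005],[0,0,0],0.5],
    [[0,-0.003,0.005],[0,0,0],0.55],
    [[0,-0.003,0.005],[0,0,0],0.6],
    [[0,-0.003,0.005],[0,0,0],0.7],
    [[0,-0.003,0.005],[0,0,0],1],
    [[0,-0.003,0.005],[0,0,0],1],
    [[0,-0.003,0.005],[0,0,0],1],
    [[0,-0.003,0.005],[0,0,0],1]
  ]
}}

```text
clock: 32.9
eef_pos: [525.8, 164.9, 45.2]
eef_rot: [3.142, -0.0, -0.081]
wrist_force: [0.1, -0.3, -1.0]
finger_gap: 44.1
finger_force: 12.0
```

```bash
python3 -c "
from h import *
to((544.9,315.1,60,-.08))"
```

```text
t 32.9 at [525.8 164.9  45.2] [ 3.142 -0.    -0.081] gap 44.1
(544.9, 315.1, 60) [ 0.0277 -0.6051 -0.0591] [ 0.     -0.     -0.0002]
```

Emit:
{"fn": "apply_moves", "kwargs": {
  "moves": [
    [[0,0,-0.1],[0,0,0],1],
    [[0,0,-0.25],[0,0,0],1],
    [[0.01,-0.1,-0.25],[0,0,0],1],
    [[0.028,-0.25,-0.25],[0,0,0],1],
    [[0.028,-0.4,-0.25],[0,0,0],1],
    [[0.028,-0.55,-0.25],[0,0,0],1],
    [[0.028,-0.603,-0.25],[0,0,0],1],
    [[0.028,-0.603,-0.17],[0,0,0],1],
    [[0.028,-0.603,-0.08],[0,0,0],1],
    [[0.028,-0.603,-0.05],[0,0,0],1],
    [[0.028,-0.603,-0.05],[0,0,0],1],
    [[0.028,-0.603,-0.05],[0,0,0],1]
  ]
}}

```text
clock: 33.9
eef_pos: [545.2, 314.3, 58.2]
eef_rot: [3.142, 0.0, -0.081]
wrist_force: [0.9, 0.3, -0.1]
finger_gap: 44.6
finger_force: 12.0
```

```bash
python3 -c "
from h import *
to((544.6,314.6,48.3,-.08))"
```

```text
t 33.9 at [545.2 314.3  58.2] [ 3.142  0.    -0.081] gap 44.6
(544.6, 314.6, 48.3) [-0.0024 -0.0011  0.0397] [ 0.      0.     -0.0003]
```

Emit:
{"fn": "apply_moves", "kwargs": {
  "moves": [
    [[-0.001,0,0.01],[0,0,0],1],
    [[-0.001,0,0.02],[0,0,0],1],
    [[-0.001,0,0.03],[0,0,0],1],
    [[-0.001,0,0.036],[0,0,0],1],
    [[-0.001,0,0.039],[0,0,0],1],
    [[-0.001,0,0.039],[0,0,0],1],
    [[-0.001,0,0.039],[0,0,0],1]
  ]
}}

```text
clock: 34.48
eef_pos: [544.8, 314.6, 48.2]
eef_rot: [-3.142, -0.0, -0.081]
wrist_force: [-1.4, -0.9, 2.3]
finger_gap: 44.2
finger_force: 12.0
```

Emit:
{"fn": "apply_moves", "kwargs": {
  "moves": [
    [[0,0,0],[0,0,0],0.48],
    [[0,0,0],[0,0,0],0.4],
    [[0,0,0],[0,0,0],0.3],
    [[0,0,0],[0,0,0],0.1],
    [[0,0,0],[0,0,0],0],
    [[0,0,0],[0,0,0],0],
    [[0,0,-0.1],[0,0,0],0],
    [[0,0,-0.25],[0,0,0],0],
    [[0,0,-0.4],[0,0,0],0],
    [[0,0,-0.4],[0,0,0],0],
    [[0,0,-0.4],[0,0,0],0]
  ]
}}

```text
clock: 35.4
eef_pos: [545.4, 315.0, 150.2]
eef_rot: [-3.139, -0.004, -0.081]
wrist_force: [-0.5, 0.8, -0.4]
finger_gap: 93.6
finger_force: 0.0
```

```bash
python3 -c "
from h import *
to((463.5,165.3,148,-.08),(463.5,165.3,47,-.08))"
```

```text
t 35.4 at [545.4 315.  150.2] [-3.139 -0.004 -0.081] gap 93.6
(463.5, 165.3, 148) [-0.2785  0.6232  0.0066] [-0.0007 -0.0011 -0.0002]
(463.5, 165.3, 47) [-0.28    0.6241  0.4106] [-0.0007 -0.0011 -0.0002]
```

Emit:
{"fn": "apply_moves", "kwargs": {
  "moves": [
    [[-0.279,0.623,0],[0,0,0],0],
    [[-0.279,0.623,0],[0,0,0],0],
    [[-0.279,0.623,0],[0,0,0],0],
    [[-0.279,0.623,0],[0,0,0],0],
    [[-0.279,0.623,0],[0,0,0],0],
    [[-0.279,0.623,0],[0,0,0],0],
    [[-0.279,0.623,0.12],[0,0,0],0],
    [[-0.279,0.623,0.25],[0,0,0],0],
    [[-0.279,0.623,0.36],[0,0,0],0],
    [[-0.279,0.623,0.4],[0,0,0],0],
    [[-0.279,0.623,0.4],[0,0,0],0],
    [[-0.279,0.623,0.4],[0,0,0],0]
  ]
}}

```text
clock: 36.4
eef_pos: [463.0, 165.5, 48.3]
eef_rot: [3.141, 0.0, -0.08]
wrist_force: [0.2, -0.0, -0.4]
finger_gap: 93.9
finger_force: 0.0
```

Emit:
{"fn": "apply_moves", "kwargs": {
  "moves": [
    [[0,0,0],[0,0,0],0],
    [[0,0,0],[0,0,0],0],
    [[0,0,0],[0,0,0],0]
  ]
}}

```text
clock: 36.65
eef_pos: [463.3, 165.2, 49.2]
eef_rot: [-3.141, -0.002, -0.081]
wrist_force: [-0.8, 0.4, 0.3]
finger_gap: 94.0
finger_force: 0.0
```

```bash
python3 -c "
from h import *
to((463.7,165.3,46,-.08))"
```

```text
t 36.6 at [463.3 165.2  49.2] [-3.141e+00 -2.000e-03 -8.100e-02] gap 94.0
(463.7, 165.3, 46) [ 0.0016 -0.0003  0.0126] [-0.0002 -0.0006 -0.0002]
```

Emit:
{"fn": "apply_moves", "kwargs": {
  "moves": [
    [[0.002,0,0.01],[0,0,0],0.2],
    [[0.002,0,0.01],[0,0,0],0.28],
    [[0.002,0,0.01],[0,0,0],0.32],
    [[0.002,0,0.01],[0,0,0],0.35],
    [[0.002,0,0.01],[0,0,0],0.38],
    [[0.002,0,0.01],[0,0,0],0.42],
    [[0.002,0,0.01],[0,0,0],0.5],
    [[0.002,0,0.01],[0,0,0],0.6],
    [[0.002,0,0.01],[0,0,0],1],
    [[0.002,0,0.01],[0,0,0],1],
    [[0.002,0,0.01],[0,0,0],1],
    [[0.002,0,0.01],[0,0,0],1]
  ],
  "squeeze": 15
}}

```text
clock: 37.65
eef_pos: [463.1, 165.0, 45.5]
eef_rot: [-3.142, -0.0, -0.08]
wrist_force: [0.1, 0.6, 0.9]
finger_gap: 57.0
finger_force: 15.0
```

```bash
python3 -c "
from h import *
to((477.8,371.6,60,-.08))"
```

```text
t 37.6 at [463.1 165.   45.5] [-3.142 -0.    -0.08 ] gap 57.0
(477.8, 371.6, 60) [-0.008  -0.8285 -0.0578] [-0.     -0.     -0.0002]
```

Emit:
{"fn": "apply_moves", "kwargs": {
  "moves": [
    [[0,0,-0.1],[0,0,0],1],
    [[0,0,-0.25],[0,0,0],1],
    [[-0.01,-0.1,-0.25],[0,0,0],1],
    [[-0.01,-0.25,-0.25],[0,0,0],1],
    [[-0.01,-0.4,-0.25],[0,0,0],1],
    [[-0.01,-0.55,-0.25],[0,0,0],1],
    [[-0.01,-0.7,-0.25],[0,0,0],1],
    [[-0.01,-0.8,-0.25],[0,0,0],1],
    [[-0.01,-0.828,-0.2],[0,0,0],1],
    [[-0.01,-0.828,-0.1],[0,0,0],1],
    [[-0.01,-0.828,-0.05],[0,0,0],1],
    [[-0.01,-0.828,-0.05],[0,0,0],1]
  ]
}}

```text
clock: 38.65
eef_pos: [475.7, 369.7, 54.2]
eef_rot: [3.137, 0.005, -0.081]
wrist_force: [-0.5, -0.4, -2.5]
finger_gap: 57.1
finger_force: 15.0
```

Emit:
{"fn": "apply_moves", "kwargs": {
  "moves": [
    [[0,0,0],[0,0,0],1],
    [[0,0,0],[0,0,0],1],
    [[0,0,0],[0,0,0],1]
  ]
}}

```text
clock: 38.9
eef_pos: [477.9, 371.4, 59.3]
eef_rot: [-3.14, -0.001, -0.081]
wrist_force: [0.5, -0.1, -1.9]
finger_gap: 56.9
finger_force: 15.0
```

```bash
python3 -c "
from h import *
to((477.3,371.6,48.6,-.08))"
```

```text
t 38.9 at [477.9 371.4  59.3] [-3.14e+00 -1.00e-03 -8.10e-02] gap 56.9
(477.3, 371.6, 48.6) [-0.0027 -0.0006  0.0428] [-0.0004 -0.0005 -0.0004]
```

Emit:
{"fn": "apply_moves", "kwargs": {
  "moves": [
    [[-0.001,0,0.01],[0,0,0],1],
    [[-0.001,0,0.02],[0,0,0],1],
    [[-0.001,0,0.03],[0,0,0],1],
    [[-0.001,0,0.036],[0,0,0],1],
    [[-0.001,0,0.04],[0,0,0],1],
    [[-0.001,0,0.04],[0,0,0],1],
    [[-0.001,0,0.04],[0,0,0],1]
  ]
}}

```text
clock: 39.48
eef_pos: [477.0, 371.4, 48.5]
eef_rot: [3.141, -0.0, -0.081]
wrist_force: [-3.3, -3.6, 6.5]
finger_gap: 57.1
finger_force: 15.0
```

Contact. Releasing, rising and moving clear.

Emit:
{"fn": "apply_moves", "kwargs": {
  "moves": [
    [[0,0,0],[0,0,0],0.35],
    [[0,0,0],[0,0,0],0.3],
    [[0,0,0],[0,0,0],0.2],
    [[0,0,0],[0,0,0],0.1],
    [[0,0,0],[0,0,0],0],
    [[0,0,0],[0,0,0],0],
    [[0,0,0],[0,0,0],0],
    [[0,0,-0.12],[0,0,0],0],
    [[0,0,-0.27],[0,0,0],0],
    [[0,0,-0.42],[0,0,0],0],
    [[0,0,-0.55],[0,0,0],0],
    [[0,0,-0.6],[0,0,0],0]
  ]
}}

```text
clock: 40.48
eef_pos: [478.0, 372.2, 203.3]
eef_rot: [-3.137, -0.005, -0.081]
wrist_force: [-0.8, 0.1, 0.8]
finger_gap: 93.9
finger_force: 0.0
```

Emit:
{"fn": "apply_moves", "kwargs": {
  "moves": [
    [[0,0.99,0],[0,0,0],0],
    [[0,0.99,0],[0,0,0],0],
    [[0,0.99,0],[0,0,0],0],
    [[0,0.99,0],[0,0,0],0],
    [[0,0.99,0],[0,0,0],0],
    [[0,0.99,0],[0,0,0],0],
    [[0,0.99,0],[0,0,0],0],
    [[0,0.99,0],[0,0,0],0],
    [[0,0.99,0],[0,0,0],0],
    [[0,0.99,0],[0,0,0],0]
  ]
}}

```text
clock: 41.32
eef_pos: [457.2, 125.7, 197.9]
eef_rot: [-3.141, 0.0, -0.079]
wrist_force: [-0.1, -0.4, -0.4]
finger_gap: 93.9
finger_force: 0.0
```

Run:
```python
from h import *
to()
t=viewer.camera("top"); s=viewer.camera("side"); t0=cv2.imread("pics/top0.png")
g=lambda i:i[185:285,140:240]
b=np.hstack([cv2.resize(x,(400,400),interpolation=cv2.INTER_CUBIC) for x in (g(t),s[180:345,220:385])])
cv2.imwrite("pics/f.png",b)
for n,lo,hi,z in(("red",(0,150,80),(6,255,255),94),("white",(0,0,200),(180,50,255),83)):
  for nm,i in(("start",t0),("now",t)):
    h=cv2.cvtColor(i,cv2.COLOR_BGR2HSV); m=cv2.inRange(h,lo,hi); k=np.zeros_like(m)
    sl=(slice(205,240),slice(145,180)) if n=="red" else (slice(205,240),slice(197,225)); k[sl]=m[sl]; M=cv2.moments(k,True); print(n,nm,round(M["m10"]/M["m00"],2),round(M["m01"]/M["m00"],2))
for nm,i in(("start",t0),("now",t)):
    h=cv2.cvtColor(i,cv2.COLOR_BGR2HSV);m=cv2.inRange(h,(22,60,170),(35,200,255));k=np.zeros_like(m);k[238:272,165:202]=m[238:272,165:202];M=cv2.moments(k,True);print("tin",nm,M["m00"],round(M["m10"]/M["m00"],2),round(M["m01"]/M["m00"],2))
```

```text
t 41.3 at [457.2 125.7 197.9] [-3.141  0.    -0.079] gap 93.9
red start 154.78 219.22
red now 154.79 219.64
white start 205.19 222.7
white now 205.91 222.65
tin start 353.0 182.06 255.23
tin now 381.0 181.54 255.25
```

View pics/f.png

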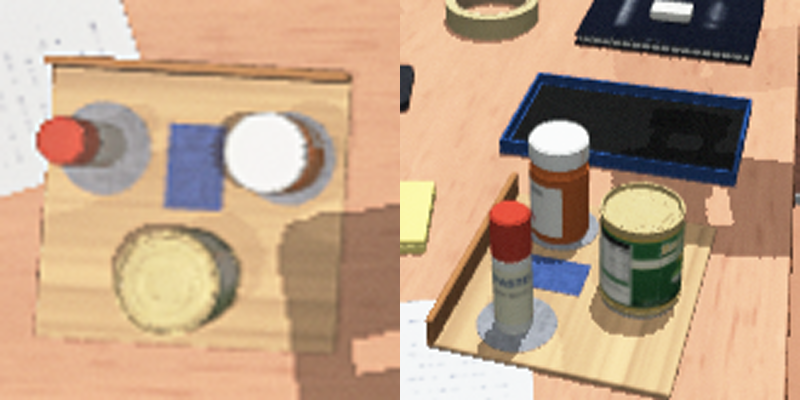

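The glue cap at (154.8,219.6), bottle cap at (205.9,222.7) and tin at (181.5,255.3) px are each within 0.7 px (about 1.5 mm) of their start positions. All three stand upright, the eraser is on the notebook, and the tray is empty. Handing in.

```bash
python3 -c "
from cell import manip
print(manip.sign_off())"
```

```text
the job is handed in; nothing more can be done
None
```

The job is handed in, done in the order asked: the eraser lies flat in the middle of the notebook, and the glue stick, tablet bottle and tin stand upright within about 2 mm of where they started, with the gripper open and clear.

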